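Nest the key pans for the night

TASK

Tidy the three handled key pans at closing time: take the river stone out of the largest pan and stand it on the shelf, then nest the middle pan in the largest where that one stands and after it the smallest in the middle one, each sitting flat with its handle fanned about an eighth of a turn round from the one below, both in the same direction (either way will do). Finish by putting the stone inside the smallest pan as a weight. Set things down rather than dropping them, and leave the fob, key and card sleeve alone.

Things in the scene. Friction and masses are not known exactly. Their poses are not given: they have to be found in the camera images.
- large: largest of three dark steel pans with black handles: round dish, outer radius 82 mm at the rim, 68 at the underside, 30 high, side 3 thick, floor 6 thick, about 200 g. Origin: centre of underside, z up, x along the handle. Starts flat on the shelf (z = 0), handle within 0.7 rad of +x. A nested pan sits 6 mm above the one below, with about 10 mm sideways play.
- medium: middle-sized of three dark steel pans with black handles: round dish, outer radius 69 mm at the rim, 55 at the underside, 30 high, side 3 thick, floor 6 thick, about 160 g. Origin: centre of underside, z up, x along the handle. Starts flat on the shelf (z = 0), handle within 0.7 rad of +x. Over the handle below it would not seat.
- small: smallest of three dark steel pans with black handles: round dish, outer radius 56 mm at the rim, 42 at the underside, 30 high, side 3 thick, floor 6 thick, about 120 g. Origin: centre of underside, z up, x along the handle. Starts flat on the shelf (z = 0), handle within 0.7 rad of +x. Inner floor radius about 39 mm.
- large_grip (a point): mid-point of the largest pan's handle, 108 mm from its centre along x, 33.5 mm above its underside. The handle is a level bar 14 mm wide, 11 tall (28 to 39 mm above the underside), from the rim to 140 mm from the centre; can be pinched here from above, also when nested
- medium_grip (a point): mid-point of the middle pan's handle, 108 mm from its centre along x, 33.5 mm above its underside. The handle is a level bar 14 mm wide, 11 tall (28 to 39 mm above the underside), from the rim to 140 mm from the centre; can be pinched here from above, also when nested
- small_grip (a point): mid-point of the smallest pan's handle, 108 mm from its centre along x, 33.5 mm above its underside. The handle is a level bar 14 mm wide, 11 tall (28 to 39 mm above the underside), from the rim to 140 mm from the centre; can be pinched here from above, also when nested
- stone: smooth pale grey river stone, a rounded upright barrel, 34 mm across (near-straight sides from 7 to 27 mm up) and 32 mm tall, flat foot 22 mm across, about 70 g. Origin: centre of its underside, z up. Starts standing on the inner floor of the largest pan, up to 15 mm off centre each way.
- stone_mid (a point): centre of the stone, 16 mm above its underside
- fob: bystander: white resin fob, round 34 mm with a tab, 52 mm long, 8 mm thick, flat on the shelf (z = 0) beyond the pans; origin under its round part, x towards the tab
- key: bystander: copper flat key, 60 mm long, 4 mm thick, flat on the shelf beyond the pans; origin under the middle of its round bow, x along the blade
- sleeve: bystander: grey plastic keycard sleeve, 90 x 60 x 6 mm, flat on the shelf beyond the pans; origin under its centre, x along its length

How it is judged:
On the way, in this order (a step that is already met when the one before it is completed fails the run):
1. the stone is out of the pan, let go and at rest on the shelf (height (world z) of stone_mid below 0.0195 m and contact force between the fingers and stone below 0.3 N and linear speed of stone below 0.03 m/s), for 0.2 s.
2. the middle pan sits flat in the largest, let go, its handle 20 to 75 degrees round from the largest pan's handle (horizontal distance between medium and large below 0.014 m and z of medium in the frame of large between 0.003 and 0.0095 m and angle between medium's own z axis and vertical below 0.05 rad and x of medium_grip in the frame of large above 0 m and angle between the x axis of medium and the x axis of large, either way round between 0.35 and 1.31 rad and contact force between the fingers and medium below 0.3 N and linear speed of medium below 0.03 m/s), for 0.2 s.
3. the smallest pan sits flat in the middle one, let go, its handle 20 to 75 degrees further round the same way (all of step 2 and horizontal distance between small and medium below 0.014 m and z of small in the frame of medium between 0.003 and 0.0095 m and angle between small's own z axis and vertical below 0.05 rad and x of small_grip in the frame of medium above 0 m and angle between the x axis of small and the x axis of medium, either way round between 0.35 and 1.31 rad and contact force between the fingers and small below 0.3 N and linear speed of small below 0.03 m/s and ((y of medium_grip in the frame of large above 0 m and y of small_grip in the frame of medium above 0 m) or (y of medium_grip in the frame of large below 0 m and y of small_grip in the frame of medium below 0 m))), for 0.2 s.
At the end, for the whole second after the job is handed in: Largest pan flat on the shelf within 40 mm of its start; middle pan flat on its floor and smallest on the middle one's (centres within 14 mm, tilt under 0.05 rad), each handle 20 to 75 degrees from the one below, both the same way round; stone on the smallest pan's floor; all let go and still (all of step 3 and horizontal distance between stone_mid and small below 0.028 m and z of stone_mid in the frame of small between 0.014 and 0.028 m and linear speed of stone below 0.03 m/s and height (world z) of large below 0.004 m and angle between large's own z axis and vertical below 0.05 rad and distance of large from where it was at the start of the episode below 0.04 m); the robot touches nothing.
It fails at once if the fob, key or card sleeve is shifted more than 15 mm (distance of any of fob, key, sleeve from where it was at the start of the episode above 0.015 m).
It fails at once if the stone is dropped (falls free faster than 0.75 m/s, about 3 cm) (linear speed of stone above 0.75 m/s and contact force between the fingers and stone below 0.1 N).
It fails at once if the middle pan is dropped (falls free faster than 0.75 m/s, about 3 cm) (linear speed of medium above 0.75 m/s and contact force between the fingers and medium below 0.1 N).
It fails at once if the smallest pan is dropped (falls free faster than 0.75 m/s, about 3 cm) (linear speed of small above 0.75 m/s and contact force between the fingers and small below 0.1 N).
It also fails if it takes over 72 s, if anything falls off the work surface, if the arm or the gripper's body presses on something with over 40 N, if the wrist force passes 120 N, or if a joint passes its speed limit or range.

ROBOT

A 6-joint arm with a two-finger parallel gripper is mounted at the origin on the work surface. World frame = base frame: x ahead of the robot, y to its left, z up, the work surface at z = 0. Lengths are in m, angles in rad, forces in N, time in s.
With the tool pointing down it reaches from about 0.35 to 0.775 m from the base axis. Payload 7.3 kg.
Tool frame: the origin (TCP) lies on the mounting face of the last link; the fingertips stand 178 mm ahead of it and the grasp point (between the pads) lies 159 mm ahead of it (robot.grip_depth is the distance from the TCP to the grasp point, in m); z points along the fingers, y is the line along which they close (so a half turn about z gives the same grasp; the last joint's range is limited). The gripper opens to 92 mm and grips with 3 to 60 N. Pads are 19 mm wide; open, the fingers measure 130 mm over their backs; the gripper's body (75 mm by 190 mm) begins 47 mm behind the grasp point.
Start: joints at [-1.251, 0.342, 1.524, -0, 1.275, -0.146], TCP at [0.236, -0.469, 0.405] pointing down, gripper open.
Joint ranges: [-2.53, 2.53], [-0.77, 2.02], [0.04, 2.7], [-1, 4.14], [0.28, 2.66], [-3.11, 3.11]. Speed limits (rad/s): [2.57, 2.57, 3.14, 3.14, 3.14, 3.14].

INTERFACE

Orientations are given as [roll, pitch, yaw] about the fixed x, y, z axes, in that order (R = Rz(yaw) Ry(pitch) Rx(roll)).
In Python, from cell import observe, cams, robot, models gives the robot as it stands.
- The arm moves only by the shell command python3 -m jog 'ROWS' [FORCE]. ROWS is JSON, a list of rows, each a list of 3 entries, a list of its own where there are three numbers: the shift along the tool's x, y, z each as a share of 0.4 m, from -1 to 1, then the turn about the tool's z as a share of pi rad, from -1 to 1, then the closure, from 0 (fully open) to 1 (shut). In form: [[[x, y, z], turn, jaw], ...]. A call has 1 to 12 rows; each row is the pose to reach, as a shift and turn from the pose commanded when the call began, along the tool's axes at that moment, turning the shorter way round; what a row does not reach only later rows make up. A row lasts 1/8 s, in which the tool goes at most 62.5 mm and 10.7 degrees, less where a joint would pass 70% of its speed; a pose out of reach is approached as far as the arm can. A call with a number of a shift or a turn outside -1 to 1 is refused whole. A call with a gripper value outside its range is refused whole. The fingers move at their own pace and stop on an object; FORCE is the grip in N (left out, the last holds). Time passes only in rows, so rows that repeat a pose let the fingers close. It gives the time, the measured TCP pose, the force, the opening and the grip force at its end, in the units of the state.
- observe(): the state, without advancing time (a new reading comes with each control period).
- cams.read_camera(name): name is "scene" or "top"; returns the picture (480x640x3 uint8, red, green, blue); there is no depth.
- cams.camera_model(name): a dict with "camera_matrix" (3x3 intrinsics, pixels), "pose" (4x4, takes a point from camera to world coordinates). Camera axes: x right, y down, z forward; pixel columns grow to the right and rows downward; lengths in m; the calibration is good to about 2 mm. A picture is of the moment at which its call begins. camera_model takes no time and is no camera call.
- robot.hand_in(): hands the job in; it is judged then, once.
Trained networks look in the newest picture that a camera, given by its name, has taken for a name from the list of things; names that differ only in an ending like _2 or _b are one class to them, and where a whole thing is asked for, a point or a joint stands for the part that bears it (a point fixed in the world has none). Each returns a list of dicts, best first, with "confidence" (0 to 1); they miss things now and then, are a little off and sometimes report something else, mostly with a low value. They report only what shows in the picture. A call takes as long as a camera call.
- models.find_in(target, camera): "position" ([x, y, z] in m, in world coordinates, good to about 4 mm: the middle of the surface that is visible of it).
- models.pinpoint(target, camera): "position" ([x, y, z] in m, in world coordinates, good to about 4 mm: a listed point, or the origin of a listed thing).
The state is a dict: "time": time; "qpos": joint angles; "qvel": joint speeds; "joint_efforts": joint torques, N m; "tool_pos": TCP position; "tool_rot": TCP orientation; "contact_force": force on the tool from outside, world axes, zero at the start; "torque": the same for the moment, N m; "opening": finger opening in m; "grip_force": force on a finger pad.
Only numpy, scipy, OpenCV 4.12 (cv2) and the standard library are available. Lean on these libraries where they do the work, as an engineer would, in place of code of your own. Each camera call takes 0.05 s, during which the arm holds its last target. There are 200 camera calls.

## Working session

There is one attempt and no reset: what is moved stays moved. The work goes in short steps, Python scripts to look and compute and a shell command to move; the robot and the scene stay as the last step left them, time stands still between calls to the robot, and variables do not carry over. Pictures are saved under pics/ and viewed, at most 10 in all, crops included, and the job is handed in when it is done.

```bash
mkdir -p pics; ls
cat > h.py <<'E'
import numpy as np, cv2
from cell import observe, cams, robot, models
def snap(cam,name):
    im=cams.read_camera(cam); cv2.imwrite(f'pics/{name}.png',cv2.cvtColor(im,cv2.COLOR_RGB2BGR)); return im
def proj(cam,p):
    m=cams.camera_model(cam);T=np.linalg.inv(np.array(m['pose']));q=T[:3,:3]@np.array(p)+T[:3,3];k=np.array(m['camera_matrix'])@q;return (k[:2]/k[2]).round(0)
def back(cam,uv,z):
    m=cams.camera_model(cam);T=np.array(m['pose']);d=T[:3,:3]@np.linalg.inv(np.array(m['camera_matrix']))@np.array([*uv,1.]);return T[:3,3]+d*(z-T[2,3])/d[2]
E
python3 - <<'E'
from h import *
for c in('top','scene'):
    snap(c,c+'0'); print(c,np.array(cams.camera_model(c)['pose']).round(2)[:3].tolist())
    for n in ['large','medium','small','large_grip','medium_grip','small_grip','stone','stone_mid','fob','key','sleeve']:
        r=models.pinpoint(n,c)[:2]
        print(n,[(np.round(d['position'],3).tolist(),round(d['confidence'],2),proj(c,d['position']).tolist()) for d in r])
o=observe();print({k:np.round(v,3).tolist() for k,v in o.items()})
E
```

```text
pics
top [[-0.03, -0.98, 0.18, 0.36], [-1.0, 0.03, -0.01, -0.02], [0.0, -0.18, -0.98, 1.3]]
large [([0.492, -0.008, 0.0], 0.77, [314.0, 287.0]), ([0.595, 0.011, 0.034], 0.61, [303.0, 237.0])]
medium [([0.446, -0.283, -0.001], 0.68, [443.0, 305.0])]
small [([0.502, 0.303, -0.001], 0.55, [168.0, 286.0])]
large_grip [([0.596, 0.011, 0.035], 0.87, [303.0, 236.0])]
medium_grip [([0.536, -0.236, 0.03], 0.94, [422.0, 262.0])]
small_grip [([0.603, 0.289, 0.034], 0.8, [172.0, 237.0])]
stone [([0.495, -0.016, 0.006], 0.71, [317.0, 285.0]), ([0.603, 0.288, 0.032], 0.31, [172.0, 236.0])]
stone_mid [([0.489, -0.017, 0.017], 0.61, [318.0, 287.0])]
fob [([0.725, -0.177, -0.003], 0.61, [387.0, 180.0]), ([0.49, -0.012, 0.004], 0.37, [315.0, 288.0])]
key [([0.71, 0.148, -0.001], 0.73, [240.0, 190.0])]
sleeve [([0.724, 0.031, -0.001], 0.65, [294.0, 183.0])]
scene [[0.45, 0.7, -0.56, 1.0], [0.89, -0.35, 0.28, -0.2], [-0.0, -0.62, -0.78, 0.66]]
large [([0.49, -0.01, -0.002], 0.72, [288.0, 243.0])]
medium [([0.444, -0.285, 0.002], 0.85, [142.0, 276.0])]
small [([0.498, 0.306, 0.001], 0.93, [423.0, 194.0])
[... 297 characters left out ...]
], 0.61, [283.0, 243.0])]
stone_mid [([0.713, 0.153, -0.002], 0.68, [422.0, 297.0]), ([0.489, -0.022, 0.02], 0.56, [282.0, 237.0])]
fob [([0.724, -0.178, -0.001], 0.73, [251.0, 383.0])]
key [([0.71, 0.15, 0.001], 0.57, [420.0, 296.0]), ([0.486, -0.019, 0.02], 0.21, [283.0, 235.0])]
sleeve [([0.725, 0.027, -0.002], 0.64, [365.0, 331.0])]
{'time': 1.2, 'qpos': [-1.251, 0.342, 1.524, -0.0, 1.275, -0.146], 'qvel': [-0.002, 0.0, 0.001, 0.002, 0.002, -0.001], 'joint_efforts': [0.001, -43.114, -24.448, 0.072, 0.048, 0.0], 'tool_pos': [0.236, -0.469, 0.405], 'tool_rot': [3.142, 0.0, 0.466], 'contact_force': [0.432, 0.235, 0.024], 'torque': [-0.017, 0.048, 0.009], 'grip_force': 0.0, 'opening': 0.092}
```

View pics/top0.png

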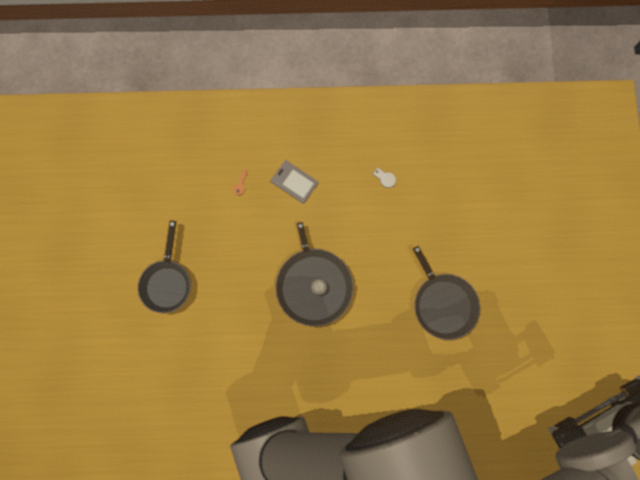

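View pics/scene0.png

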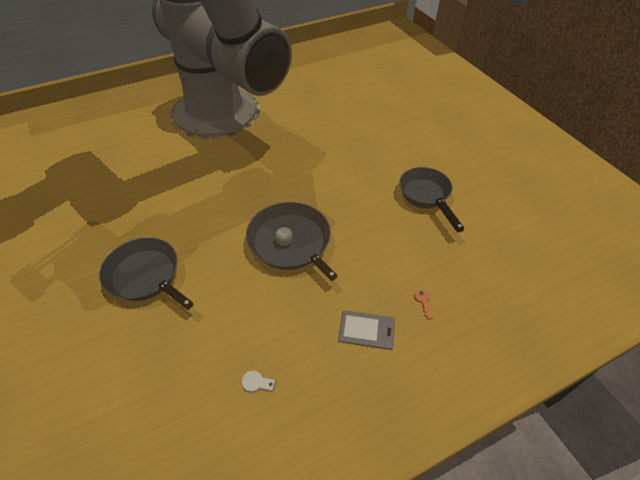

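The top view agrees with the network detections: the large pan with the stone is at (315,287), medium at (446,306), small at (165,287), and the bystanders are at the back (rows 170–195). All sizes and heights fit. The stone comes first.

```bash
cat >> h.py <<'E'
def go(*targets):
    """shares for grasp-point targets (x,y,z,yaw), tool down, from the pose now"""
    o=observe();p=np.array(o['tool_pos']);y=o['tool_rot'][2]
    R=np.array([[np.cos(y),np.sin(y),0],[np.sin(y),-np.cos(y),0],[0,0,-1]])
    print('now grasp',(p-[0,0,robot.grip_depth]).round(4),'rpy',np.round(o['tool_rot'],3),'open',round(o['opening'],4),'t',round(o['time'],2))
    for t in targets:
        d=R.T@(np.array(t[:3])+[0,0,robot.grip_depth]-p)/.4
        w=(t[3]-y+np.pi)%(2*np.pi)-np.pi
        print(t,d.round(4).tolist(),'turn',round(-w/np.pi,4))
E
python3 - <<'E'
from h import *
go((.49,-.0185,.12,.466),(.49,-.0185,.029,.466))
E
```

```text
now grasp [ 0.2358 -0.4691  0.2455] rpy [3.142 0.    0.466] open 0.0918 t 1.2
(0.49, -0.0185, 0.12, 0.466) [1.0737, -0.721, 0.3138] turn -0.0001
(0.49, -0.0185, 0.029, 0.466) [1.0737, -0.721, 0.5413] turn -0.0001
```

```bash
python3 -m jog '[[[0.5,-0.36,0.15],0,0.35],[[0.5,-0.36,0.15],0,0.35],[[0.5,-0.36,0.15],0,0.35],[[0.5,-0.36,0.15],0,0.35],[[1,-0.7,0.3],0,0.35],[[1,-0.7,0.3],0,0.35],[[1,-0.7,0.3],0,0.35],[[1,-0.7,0.3],0,0.35],[[1,-0.7,0.3],0,0.35],[[1,-0.7,0.3],0,0.35],[[1,-0.7,0.3],0,0.35],[[1,-0.7,0.3],0,0.35]]' 15
python3 - <<'E'
from h import *
go((.49,-.0185,.12,.466),(.49,-.0185,.031,.466))
for c in('top','scene'):
    cams.read_camera(c)
    for n in ['stone_mid','stone']:
        print(c,n,[(np.round(d['position'],3).tolist(),round(d['confidence'],2)) for d in models.pinpoint(n,c)[:2]])
E
```

```text
time: 2.7
tool_pos: [0.4672, -0.0404, 0.2851]
tool_rot: [3.141, -0.0, 0.464]
contact_force: [-0.2, 0.2, 0.9]
opening: 0.0599
grip_force: 0.0
now grasp [ 0.4672 -0.0404  0.1259] rpy [ 3.141 -0.     0.464] open 0.0599 t 2.7
(0.49, -0.0185, 0.12, 0.466) [0.0755, -0.0235, 0.0148] turn -0.0008
(0.49, -0.0185, 0.031, 0.466) [0.0755, -0.0235, 0.2373] turn -0.0008
top stone_mid []
top stone []
scene stone_mid [([0.489, -0.021, 0.018], 0.81), ([0.443, -0.284, -0.004], 0.21)]
scene stone [([0.492, -0.02, 0.004], 0.72)]
```

```bash
python3 -m jog '[[[0.0755,-0.0225,0.015],0,0.35],[[0.0755,-0.0225,0.015],0,0.35],[[0.0755,-0.0225,0.12],0,0.35],[[0.0755,-0.0225,0.18],0,0.35],[[0.0755,-0.0225,0.235],0,0.35],[[0.0755,-0.0225,0.235],0,0.35],[[0.0755,-0.0225,0.235],0,1],[[0.0755,-0.0225,0.235],0,1],[[0.0755,-0.0225,0.235],0,1],[[0.0755,-0.0225,0.235],0,1],[[0.0755,-0.0225,0.235],0,1]]' 15
python3 - <<'E'
from h import *
go((.49,-.0185,.12,.466),(.40,-.14,.12,.466),(.40,-.14,.028,.466))
E
```

```text
time: 4.38
tool_pos: [0.4906, -0.0177, 0.1914]
tool_rot: [3.141, -0.001, 0.466]
contact_force: [-1.0, 0.2, 6.4]
opening: 0.0329
grip_force: 15.0
now grasp [ 0.4906 -0.0177  0.0322] rpy [ 3.141e+00 -1.000e-03  4.660e-01] open 0.0329 t 4.38
(0.49, -0.0185, 0.12, 0.466) [-0.0023, 0.0011, -0.2196] turn -0.0
(0.4, -0.14, 0.12, 0.466) [-0.3398, 0.1714, -0.2196] turn -0.0
(0.4, -0.14, 0.028, 0.466) [-0.3398, 0.1714, 0.0104] turn -0.0
```

```bash
python3 -m jog '[[[0,0,-0.1],0,1],[[0,0,-0.2],0,1],[[-0.1,0.05,-0.2],0,1],[[-0.22,0.11,-0.2],0,1],[[-0.34,0.17,-0.2],0,1],[[-0.34,0.17,-0.2],0,1],[[-0.34,0.17,-0.1],0,1],[[-0.34,0.17,-0.03],0,1],[[-0.34,0.17,0.0],0,1],[[-0.34,0.17,0.008],0,1],[[-0.34,0.17,0.014],0,1],[[-0.34,0.17,0.015],0,1]]'
python3 - <<'E'
from h import *
go((.40,-.14,.0262,.466))
E
```

```text
time: 5.88
tool_pos: [0.3998, -0.1395, 0.1854]
tool_rot: [3.14, -0.001, 0.466]
contact_force: [0.2, 1.9, 4.2]
opening: 0.0331
grip_force: 15.0
now grasp [ 0.3998 -0.1395  0.0262] rpy [ 3.14e+00 -1.00e-03  4.66e-01] open 0.0331 t 5.88
(0.4, -0.14, 0.0262, 0.466) [-0.0001, 0.0013, 0.0] turn -0.0001
```

Release the stone, then rise, then check it.

```bash
python3 -m jog '[[[0,0,0],0,0.4],[[0,0,0],0,0.4],[[0,0,0],0,0.4],[[0,0,-0.1],0,0.4],[[0,0,-0.2],0,0.4],[[0,0,-0.3],0,0.4],[[0,0.2,-0.3],0,0.4],[[0,0.2,-0.3],0,0.4]]'
python3 - <<'E'
from h import *
go((.5385,-.236,.11,.474),(.5385,-.236,.0345,.474))
snap('top','top1')
for c in('top','scene'):
    cams.read_camera(c)
    for n in ['stone','stone_mid','medium','medium_grip','large','large_grip']:
        print(c,n,[(np.round(d['position'],3).tolist(),round(d['confidence'],2)) for d in models.pinpoint(n,c)[:2]])
E
```

```text
time: 6.88
tool_pos: [0.4364, -0.2132, 0.3056]
tool_rot: [3.138, -0.001, 0.464]
contact_force: [-0.3, 0.7, -0.6]
opening: 0.0553
grip_force: 0.0
now grasp [ 0.4364 -0.2132  0.1464] rpy [ 3.138e+00 -1.000e-03  4.640e-01] open 0.0553 t 6.88
(0.5385, -0.236, 0.11, 0.474) [0.2028, 0.1652, 0.0909] turn -0.003
(0.5385, -0.236, 0.0345, 0.474) [0.2028, 0.1652, 0.2797] turn -0.003
top stone [([0.714, 0.151, -0.0], 0.55), ([0.404, -0.139, -0.001], 0.49)]
top stone_mid [([0.398, -0.138, 0.015], 0.75)]
top medium []
top medium_grip [([0.536, -0.236, 0.032], 0.87), ([0.404, -0.136, -0.001], 0.72)]
top large [([0.489, -0.008, 0.002], 0.8)]
top large_grip [([0.712, 0.151, 0.0], 0.72), ([0.596, 0.013, 0.035], 0.57)]
scene stone [([0.404, -0.142, -0.004], 0.59), ([0.398, -0.138, 0.011], 0.59)]
scene stone_mid [([0.4, -0.142, 0.012], 0.63)]
scene medium [([0.446, -0.284, -0.001], 0.61)]
scene medium_grip [([0.54, -0.235, 0.035], 0.87)]
scene large [([0.49, -0.012, 0.0], 0.94)]
scene large_grip [([0.594, 0.015, 0.034], 0.6)]
```

View pics/top1.png

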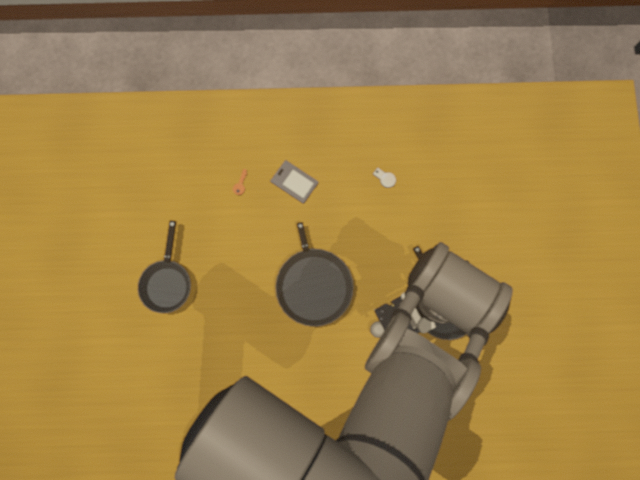

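The stone is standing on the shelf at pixel (378,328), and the large pan is empty and unmoved. Next is the medium handle.

```bash
python3 -m jog '[[[0.1,0.08,0.05],0,0.5],[[0.203,0.165,0.08],-0.003,0.5],[[0.203,0.165,0.08],-0.003,0.5],[[0.203,0.165,0.08],-0.003,0.5],[[0.203,0.165,0.18],-0.003,0.5],[[0.203,0.165,0.24],-0.003,0.5],[[0.203,0.165,0.282],-0.003,0.5],[[0.203,0.165,0.282],-0.003,0.5],[[0.203,0.165,0.282],-0.003,1],[[0.203,0.165,0.282],-0.003,1],[[0.203,0.165,0.282],-0.003,1],[[0.203,0.165,0.282],-0.003,1]]' 60
python3 -m jog '[[[0,0,0],0,1],[[0,0,0],0,1],[[0,0,-0.05],0,1],[[0,0,-0.1],0,1],[[0,0,-0.15],0,1],[[0,0,-0.15],0,1]]' 60
python3 - <<'E'
from h import *
go()
for c in('top','scene'):
    cams.read_camera(c)
    for n in ['medium','medium_grip']:
        print(c,n,[(np.round(d['position'],3).tolist(),round(d['confidence'],2)) for d in models.pinpoint(n,c)[:2]])
snap('scene','scene1')
E
```

```text
time: 9.12
tool_pos: [0.5377, -0.2336, 0.1924]
tool_rot: [3.141, -0.0, 0.475]
contact_force: [-0.0, 0.0, 0.8]
opening: 0.0133
grip_force: 60.0
time: 9.88
tool_pos: [0.5378, -0.2336, 0.2528]
tool_rot: [3.14, -0.001, 0.475]
contact_force: [0.4, -0.2, -2.3]
opening: 0.0132
grip_force: 60.0
now grasp [ 0.5378 -0.2336  0.0936] rpy [ 3.14e+00 -1.00e-03  4.75e-01] open 0.0132 t 9.88
top medium []
top medium_grip []
scene medium [([0.441, -0.283, 0.052], 0.81), ([0.722, -0.176, -0.002], 0.44)]
scene medium_grip [([0.538, -0.23, 0.093], 0.86), ([0.711, 0.15, -0.0], 0.71)]
```

View pics/scene1.png

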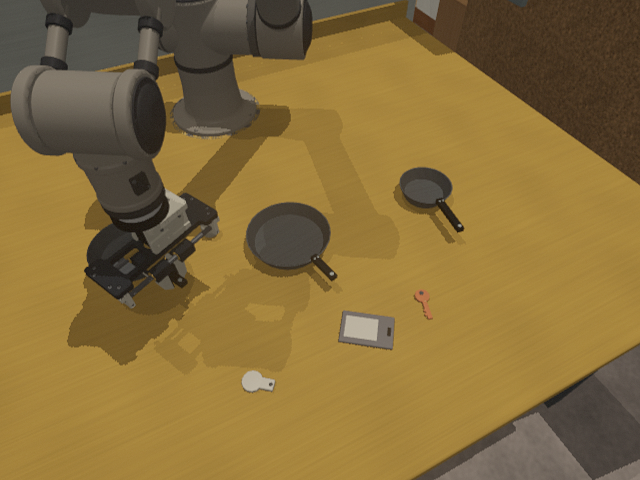

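The medium pan is held and lifted about level, and the stone and the other objects are undisturbed. The large pan's rim is centred near (289,238).

Run:
```python
from h import *
go((.5475,.080,.13,1.0))
```

```text
now grasp [ 0.5374 -0.2334  0.0919] rpy [-3.14e+00  1.00e-03  4.75e-01] open 0.0132 t 10.22
(0.5475, 0.08, 0.13, 1.0) [0.3809, -0.6851, -0.0953] turn -0.1671
```

```bash
python3 -m jog '[[[0,0,-0.05],0,1],[[0,0,-0.095],0,1],[[0.08,-0.13,-0.095],0,1],[[0.15,-0.27,-0.095],-0.03,1],[[0.23,-0.41,-0.095],-0.07,1],[[0.3,-0.54,-0.095],-0.1,1],[[0.35,-0.63,-0.095],-0.14,1],[[0.381,-0.685,-0.095],-0.167,1],[[0.381,-0.685,-0.095],-0.167,1],[[0.381,-0.685,-0.095],-0.167,1],[[0.381,-0.685,-0.095],-0.167,1]]'
python3 - <<'E'
from h import *
go((.5475,.080,.13,1.0),(.5475,.080,.045,1.0))
snap('scene','scene2')
for n in ['medium','medium_grip','large','large_grip']:
        print(n,[(np.round(d['position'],3).tolist(),round(d['confidence'],2)) for d in models.pinpoint(n,'scene')[:2]])
E
```

```text
time: 11.6
tool_pos: [0.5478, 0.0789, 0.2898]
tool_rot: [-3.142, 0.0, 0.998]
contact_force: [0.3, 0.6, -1.2]
opening: 0.0132
grip_force: 60.0
now grasp [0.5478 0.0789 0.1306] rpy [-3.142  0.     0.998] open 0.0132 t 11.6
(0.5475, 0.08, 0.13, 1.0) [0.002, -0.0021, 0.0014] turn -0.0007
(0.5475, 0.08, 0.045, 1.0) [0.002, -0.0021, 0.2139] turn -0.0007
medium [([0.487, -0.01, 0.094], 0.88), ([0.399, -0.141, -0.005], 0.27)]
medium_grip [([0.501, 0.304, 0.0], 0.73)]
large [([0.489, -0.01, 0.0], 0.81)]
large_grip [([0.595, 0.013, 0.038], 0.76), ([0.725, -0.177, 0.002], 0.6)]
```

View pics/scene2.png

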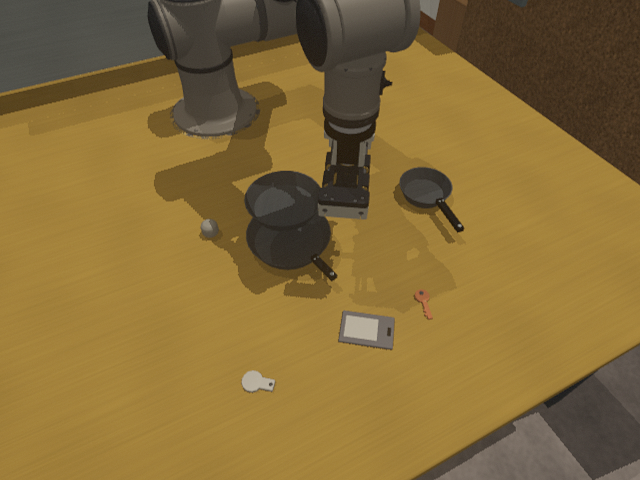

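The medium pan, at about (284,200), hovers level and centred above the large one. Lower it.

```bash
python3 -m jog '[[[0.003,-0.001,0.08],0,1],[[0.003,-0.001,0.15],0,1],[[0.003,-0.001,0.19],0,1],[[0.003,-0.001,0.21],0,1],[[0.003,-0.001,0.218],0,1],[[0.003,-0.001,0.224],0,1],[[0.003,-0.001,0.224],0,1]]'
python3 - <<'E'
from h import *
go((.5475,.080,.0395,1.0))
E
```

```text
time: 12.72
tool_pos: [0.5482, 0.0812, 0.2007]
tool_rot: [3.141, -0.0, 1.0]
contact_force: [1.0, 0.2, -1.1]
opening: 0.0136
grip_force: 60.0
now grasp [0.5482 0.0812 0.0415] rpy [ 3.141 -0.     1.   ] open 0.0136 t 12.72
(0.5475, 0.08, 0.0395, 1.0) [-0.0033, 0.0002, 0.0051] turn -0.0
```

```bash
python3 -m jog '[[[0,0,0.003],0,1],[[0,0,0.005],0,1],[[0,0,0.005],0,1]]'; python3 -m jog '[[[0,0,0],0,0.75],[[0,0,0],0,0.72],[[0,0,0],0,0.7],[[0,0,0],0,0.6],[[0,0,-0.08],0,0.6],[[0,0,-0.2],0,0.6],[[0,-0.1,-0.3],0,0.6],[[0,-0.2,-0.3],0,0.6],[[0,-0.2,-0.3],0,0.6]]'
python3 - <<'E'
from h import *
for c in('top','scene'):
    snap(c,c+'3')
    for n in ['medium','medium_grip','large','large_grip','small','small_grip']:
        print(c,n,[(np.round(d['position'],3).tolist(),round(d['confidence'],2)) for d in models.pinpoint(n,c)[:2]])
go()
E
```

```text
time: 13.1
tool_pos: [0.5481, 0.0812, 0.1985]
tool_rot: [3.141, -0.0, 1.0]
contact_force: [1.0, 1.2, -0.5]
opening: 0.0133
grip_force: 60.0
time: 14.22
tool_pos: [0.4788, 0.1255, 0.3189]
tool_rot: [-3.141, 0.0, 1.002]
contact_force: [0.4, 0.4, 0.0]
opening: 0.0367
grip_force: 0.0
top medium [([0.491, -0.007, 0.001], 0.82)]
top medium_grip [([0.548, 0.082, 0.039], 0.8), ([0.4, -0.137, 0.002], 0.19)]
top large []
top large_grip [([0.594, 0.012, 0.034], 0.68)]
top small [([0.5, 0.303, -0.001], 0.55)]
top small_grip [([0.605, 0.289, 0.034], 0.61), ([0.401, -0.137, 0.0], 0.3)]
scene medium [([0.491, -0.011, 0.005], 0.92)]
scene medium_grip [([0.548, 0.082, 0.037], 0.82)]
scene large [([0.55, 0.082, 0.034], 0.57)]
scene large_grip [([0.594, 0.016, 0.036], 0.94)]
scene small [([0.498, 0.303, 0.003], 0.79)]
scene small_grip [([0.606, 0.294, 0.034], 0.73)]
now grasp [0.4807 0.1243 0.159 ] rpy [3.142 0.    1.   ] open 0.0368 t 14.93
```

View pics/scene3.png

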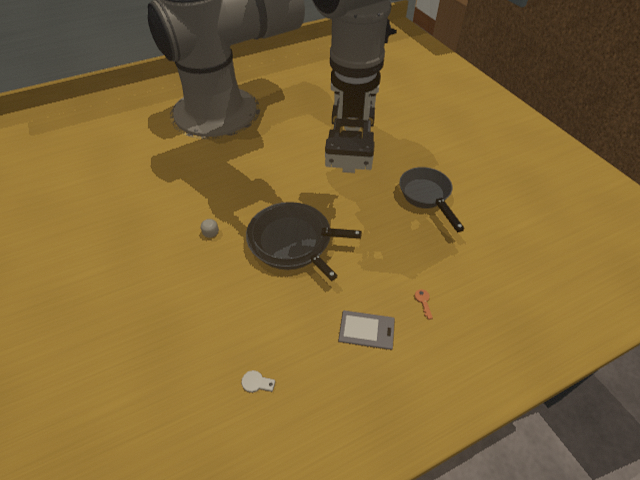

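The medium pan sits nested and flat, its handle ending near (360,233) against the large one's at (335,275). Next is the small pan.

Run:
```python
from h import *
go((.6045,.290,.11,-.14),(.6045,.290,.0335,-.14))
```

```text
now grasp [0.4807 0.1243 0.159 ] rpy [3.142 0.    1.   ] open 0.0368 t 14.93
(0.6045, 0.29, 0.11, -0.14) [0.5157, 0.0364, 0.1226] turn 0.3628
(0.6045, 0.29, 0.0335, -0.14) [0.5157, 0.0364, 0.3138] turn 0.3628
```

```bash
python3 -m jog '[[[0.12,0.01,0.03],0.06,0.5],[[0.25,0.02,0.06],0.12,0.5],[[0.38,0.03,0.09],0.18,0.5],[[0.516,0.036,0.12],0.24,0.5],[[0.516,0.036,0.12],0.3,0.5],[[0.516,0.036,0.12],0.363,0.5],[[0.516,0.036,0.12],0.363,0.5],[[0.516,0.036,0.12],0.363,0.5],[[0.516,0.036,0.12],0.363,0.5]]'
python3 - <<'E'
from h import *
go((.6045,.290,.0335,-.14))
E
```

```text
time: 16.05
tool_pos: [0.6043, 0.2901, 0.2705]
tool_rot: [3.142, -0.0, -0.139]
contact_force: [-0.6, -0.6, -0.2]
opening: 0.0459
grip_force: 0.0
now grasp [0.6043 0.2901 0.1113] rpy [ 3.142 -0.    -0.139] open 0.0459 t 16.05
(0.6045, 0.29, 0.0335, -0.14) [0.0004, 0.0002, 0.1944] turn 0.0004
```

```bash
python3 -m jog '[[[0,0,0.1],0,0.5],[[0,0,0.17],0,0.5],[[0,0,0.194],0,0.5],[[0,0,0.194],0,0.5],[[0,0,0.194],0,1],[[0,0,0.194],0,1],[[0,0,0.194],0,1],[[0,0,0.194],0,1],[[0,0,0.194],0,1],[[0,0,0.14],0,1],[[0,0,0.06],0,1],[[0,0,-0.05],0,1]]' 60
python3 - <<'E'
from h import *
import math
a=1.0+.785
go((.4905+.1075*math.cos(a),-.009+.1075*math.sin(a),.13,a))
cams.read_camera('scene')
for n in ['small','small_grip']:
        print(n,[(np.round(d['position'],3).tolist(),round(d['confidence'],2)) for d in models.pinpoint(n,'scene')[:2]])
E
```

```text
time: 17.55
tool_pos: [0.604, 0.2901, 0.2898]
tool_rot: [3.14, 0.003, -0.141]
contact_force: [1.3, 0.6, -1.4]
opening: 0.0131
grip_force: 60.0
now grasp [0.604  0.2901 0.1306] rpy [ 3.14e+00  3.00e-03 -1.41e-01] open 0.0131 t 17.55
(0.467648792912411, 0.09604319270966645, 0.13, 1.7850000000000001) [-0.2695, 0.5281, 0.0014] turn -0.6129
small [([0.5, 0.304, 0.099], 0.77)]
small_grip [([0.603, 0.288, 0.127], 0.85)]
```

```bash
python3 -m jog '[[[-0.027,0.053,0],-0.055,1],[[-0.054,0.106,0],-0.11,1],[[-0.081,0.158,0],-0.165,1],[[-0.108,0.211,0],-0.22,1],[[-0.135,0.264,0],-0.275,1],[[-0.162,0.317,0],-0.33,1],[[-0.189,0.37,0],-0.385,1],[[-0.216,0.422,0],-0.44,1],[[-0.243,0.475,0],-0.495,1],[[-0.27,0.528,0],-0.55,1],[[-0.27,0.528,0],-0.613,1],[[-0.27,0.528,0],-0.613,1]]'
python3 -m jog '[[[0,0,0],0,1],[[0,0,0],0,1]]'
python3 - <<'E'
from h import *
go((.4676,.0960,.13,1.785),(.4676,.0960,.0455,1.785))
snap('scene','scene4')
for n in ['small','small_grip','medium','medium_grip']:
        print(n,[(np.round(d['position'],3).tolist(),round(d['confidence'],2)) for d in models.pinpoint(n,'scene')[:2]])
E
```

```text
time: 19.2
tool_pos: [0.4674, 0.0961, 0.2894]
tool_rot: [-3.14, -0.0, 1.784]
contact_force: [-0.4, -0.5, -0.5]
opening: 0.0138
grip_force: 60.0
time: 19.45
tool_pos: [0.4678, 0.0965, 0.29]
tool_rot: [-3.141, -0.0, 1.784]
contact_force: [0.6, 0.3, -1.7]
opening: 0.0131
grip_force: 60.0
now grasp [0.4678 0.0965 0.1308] rpy [-3.141 -0.     1.784] open 0.0131 t 19.45
(0.4676, 0.096, 0.13, 1.785) [-0.0011, -0.0008, 0.0019] turn -0.0004
(0.4676, 0.096, 0.0455, 1.785) [-0.0011, -0.0008, 0.2132] turn -0.0004
small [([0.491, -0.007, 0.098], 0.65)]
small_grip [([0.465, 0.099, 0.128], 0.71)]
medium [([0.491, -0.011, 0.003], 0.94)]
medium_grip [([0.552, 0.083, 0.04], 0.89), ([0.49, -0.013, 0.008], 0.61)]
```

View pics/scene4.png

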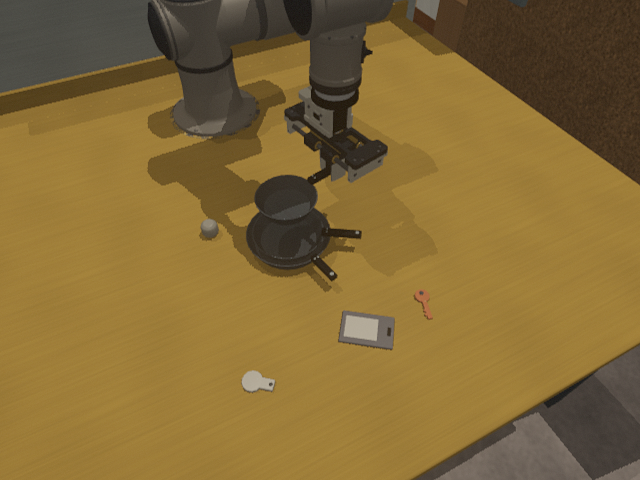

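The small pan at (286,198) is centred over the stack, and its handle is fanned further the same way. Lower it.

```bash
python3 -m jog '[[[-0.003,-0.001,0.08],0,1],[[-0.003,-0.001,0.14],0,1],[[-0.003,-0.001,0.18],0,1],[[-0.003,-0.001,0.198],0,1],[[-0.003,-0.001,0.206],0,1],[[-0.003,-0.001,0.211],0,1],[[-0.003,-0.001,0.213],0,1],[[-0.003,-0.001,0.213],0,1]]'
python3 - <<'E'
from h import *
go((.4676,.0960,.0455,1.785))
E
```

```text
time: 20.7
tool_pos: [0.4678, 0.095, 0.2054]
tool_rot: [3.141, 0.0, 1.785]
contact_force: [0.1, -0.2, -0.7]
opening: 0.0131
grip_force: 60.0
now grasp [0.4678 0.095  0.0462] rpy [3.141 0.    1.785] open 0.0131 t 20.7
(0.4676, 0.096, 0.0455, 1.785) [0.0025, -0.0, 0.0019] turn 0.0001
```

```bash
python3 -m jog '[[[0,0,0.002],0,1],[[0,0,0.002],0,0.78],[[0,0,0.002],0,0.72],[[0,0,0.002],0,0.68],[[0,0,0.002],0,0.6],[[0,0,-0.08],0,0.6],[[0,0,-0.2],0,0.6],[[0.1,0.1,-0.3],0,0.6],[[0.1,0.2,-0.3],0,0.6],[[0.1,0.2,-0.3],0,0.6]]'
python3 - <<'E'
from h import *
for c in('top','scene'):
    snap(c,c+'5')
    for n in ['small','small_grip','medium','medium_grip','large_grip','stone','stone_mid']:
        print(c,n,[(np.round(d['position'],3).tolist(),round(d['confidence'],2)) for d in models.pinpoint(n,c)[:2]])
go((.40,-.14,.13,1.785),(.40,-.14,.13,1.785-np.pi),(.40,-.14,.13,.466))
print(observe()['qpos'])
E
```

```text
time: 21.95
tool_pos: [0.539, 0.1519, 0.3255]
tool_rot: [3.139, 0.0, 1.786]
contact_force: [-0.8, 0.2, 0.4]
opening: 0.0371
grip_force: 0.0
top small [([0.49, -0.01, 0.011], 0.81), ([0.711, 0.148, -0.003], 0.69)]
top small_grip [([0.467, 0.096, 0.044], 0.95)]
top medium []
top medium_grip [([0.547, 0.082, 0.038], 0.78), ([0.727, 0.032, 0.001], 0.37)]
top large_grip [([0.597, 0.013, 0.033], 0.77)]
top stone [([0.712, 0.15, -0.002], 0.68), ([0.404, -0.138, -0.001], 0.54)]
top stone_mid [([0.397, -0.138, 0.016], 0.68)]
scene small [([0.49, -0.01, 0.012], 0.81)]
scene small_grip [([0.465, 0.094, 0.042], 0.59)]
scene medium []
scene medium_grip [([0.551, 0.083, 0.039], 0.73)]
scene large_grip [([0.594, 0.014, 0.034], 0.59)]
scene stone [([0.401, -0.144, -0.006], 0.84)]
scene stone_mid [([0.4, -0.14, 0.012], 0.83)]
now grasp [0.5373 0.1511 0.1659] rpy [3.142 0.    1.785] open 0.0367 t 22.75
(0.4, -0.14, 0.13, 1.785) [-0.638, -0.4904, 0.0897] turn 0.0001
(0.4, -0.14, 0.13, -1.3565926535897932) [-0.638, -0.4904, 0.0897] turn -0.9999
(0.4, -0.14, 0.13, 0.466) [-0.638, -0.4904, 0.0897] turn 0.4199
[ 1.36851082e-01  4.75696526e-01  1.54739778e+00 -1.15886975e-04
  1.11847478e+00 -7.75635837e-02]
```

View pics/scene5.png

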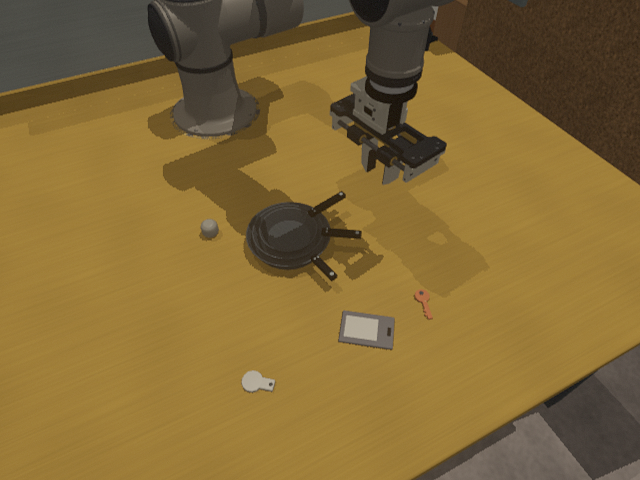

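All three pans are nested and flat, with handle tips at (335,276), (360,234) and (344,195), and the stone is at (209,228). Fetch the stone.

```bash
python3 -m jog '[[[-0.13,-0.1,0],0,0.4],[[-0.25,-0.19,0],0,0.4],[[-0.38,-0.29,0],0,0.4],[[-0.5,-0.39,0.03],0,0.4],[[-0.636,-0.49,0.09],0,0.4],[[-0.636,-0.49,0.09],0,0.4],[[-0.636,-0.49,0.09],0,0.4],[[-0.636,-0.49,0.09],0,0.4]]'
python3 - <<'E'
from h import *
go((.3998,-.1393,.028,1.785))
E
```

```text
time: 23.75
tool_pos: [0.4006, -0.1384, 0.2895]
tool_rot: [3.141, 0.0, 1.786]
contact_force: [0.2, -0.3, -0.2]
opening: 0.0553
grip_force: 0.0
now grasp [ 0.4006 -0.1384  0.1303] rpy [3.141 0.    1.786] open 0.0553 t 23.75
(0.3998, -0.1393, 0.028, 1.785) [-0.0019, -0.0025, 0.2558] turn 0.0004
```

```bash
python3 -m jog '[[[-0.002,-0.002,0.1],0,0.4],[[-0.002,-0.002,0.19],0,0.4],[[-0.002,-0.002,0.24],0,0.4],[[-0.002,-0.002,0.255],0,0.4],[[-0.002,-0.002,0.255],0,0.4],[[-0.002,-0.002,0.255],0,1],[[-0.002,-0.002,0.255],0,1],[[-0.002,-0.002,0.255],0,1],[[-0.002,-0.002,0.255],0,1],[[-0.002,-0.002,0.15],0,1],[[-0.002,-0.002,0],0,1],[[-0.002,-0.002,0],0,1]]' 15
python3 - <<'E'
from h import *
go((.490,-.0095,.13,1.785),(.490,-.0095,.047,1.785))
E
```

```text
time: 25.25
tool_pos: [0.4003, -0.1407, 0.2927]
tool_rot: [3.135, 0.006, 1.785]
contact_force: [0.7, 0.0, -1.3]
opening: 0.0328
grip_force: 15.0
now grasp [ 0.4003 -0.1407  0.1335] rpy [3.135 0.006 1.785] open 0.0328 t 25.25
(0.49, -0.0095, 0.13, 1.785) [0.2727, 0.2889, 0.0088] turn 0.0001
(0.49, -0.0095, 0.047, 1.785) [0.2727, 0.2889, 0.2163] turn 0.0001
```

```bash
python3 -m jog '[[[0.07,0.07,0],0,1],[[0.14,0.14,0],0,1],[[0.21,0.22,0],0,1],[[0.271,0.287,0],0,1],[[0.271,0.287,0],0,1],[[0.271,0.287,0],0,1],[[0.271,0.287,0],0,1]]'
python3 - <<'E'
from h import *
go((.490,-.0095,.0465,1.785))
cams.read_camera('scene')
for n in ['stone_mid','small']:
        print(n,[(np.round(d['position'],3).tolist(),round(d['confidence'],2)) for d in models.pinpoint(n,'scene')[:2]])
E
```

```text
time: 26.12
tool_pos: [0.4879, -0.0105, 0.2887]
tool_rot: [-3.141, -0.0, 1.784]
contact_force: [-0.2, -0.5, -0.5]
opening: 0.0326
grip_force: 15.0
now grasp [ 0.4879 -0.0105  0.1295] rpy [-3.141 -0.     1.784] open 0.0326 t 26.12
(0.49, -0.0095, 0.0465, 1.785) [0.0014, 0.0056, 0.2076] turn -0.0003
stone_mid [([0.485, -0.01, 0.115], 0.46)]
small [([0.49, -0.01, 0.012], 0.74)]
```

```bash
python3 -m jog '[[[0.001,0.006,0.08],0,1],[[0.001,0.006,0.14],0,1],[[0.001,0.006,0.18],0,1],[[0.001,0.006,0.197],0,1],[[0.001,0.006,0.203],0,1],[[0.001,0.006,0.206],0,1],[[0.001,0.006,0.206],0,1],[[0.001,0.006,0.206],0,1]]'
python3 - <<'E'
from h import *
go((.490,-.0095,.0463,1.785))
E
```

```text
time: 27.28
tool_pos: [0.4908, -0.0089, 0.2071]
tool_rot: [3.141, 0.0, 1.785]
contact_force: [-0.2, -0.3, -0.7]
opening: 0.0328
grip_force: 15.0
now grasp [ 0.4908 -0.0089  0.0479] rpy [3.141 0.    1.785] open 0.0328 t 27.27
(0.49, -0.0095, 0.0463, 1.785) [-0.0011, -0.0024, 0.004] turn 0.0001
```

```bash
python3 -m jog '[[[0,0,0.002],0,1],[[0,0,0.004],0,1],[[0,0,0.004],0,1],[[0,0,0.004],0,0.57],[[0,0,0.004],0,0.57],[[0,0,0.004],0,0.57],[[0,0,-0.05],0,0.57],[[0,0,-0.15],0,0.57],[[0,0,-0.3],0,0.57],[[0.1,0.3,-0.4],0,0.57],[[0.3,0.4,-0.4],0,0.57],[[0.3,0.4,-0.4],0,0.57]]'
python3 - <<'E'
from h import *
go()
for c in('top','scene'):
    snap(c,c+'6')
    for n in ['stone_mid','small','small_grip','medium_grip','large_grip']:
        print(c,n,[(np.round(d['position'],3).tolist(),round(d['confidence'],2)) for d in models.pinpoint(n,c)[:2]])
E
```

```text
time: 28.78
tool_pos: [0.6109, 0.1261, 0.3642]
tool_rot: [3.141, 0.0, 1.784]
contact_force: [1.0, -0.7, -0.5]
opening: 0.0399
grip_force: 0.0
now grasp [0.6109 0.1261 0.205 ] rpy [3.141 0.    1.784] open 0.0399 t 28.77
top stone_mid []
top small [([0.49, -0.011, 0.011], 0.73), ([0.595, 0.012, 0.033], 0.72)]
top small_grip [([0.463, 0.099, 0.045], 0.84), ([0.722, 0.029, -0.003], 0.36)]
top medium_grip [([0.548, 0.08, 0.038], 0.69)]
top large_grip [([0.594, 0.012, 0.035], 0.63)]
scene stone_mid [([0.491, -0.01, 0.03], 0.61)]
scene small [([0.493, -0.011, 0.016], 0.92), ([0.728, 0.028, 0.002], 0.68)]
scene small_grip []
scene medium_grip [([0.547, 0.081, 0.04], 0.83), ([0.466, 0.096, 0.044], 0.28)]
scene large_grip [([0.491, -0.01, 0.031], 0.73)]
```

View pics/scene6.png

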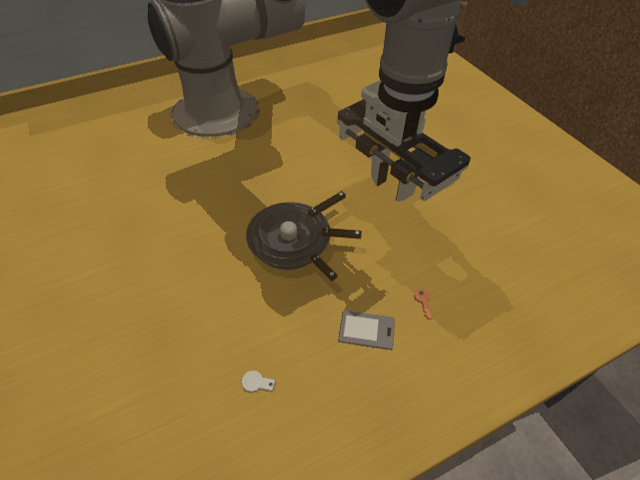

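The stone stands centred in the small pan at (289,231), the three handles are fanned, and the gripper is clear.

```bash
python3 -c "
from cell import robot
print(robot.hand_in())"
```

```text
the job is handed in; nothing more can be done
None
```

I nested the three pans where the largest stands, their handles fanned about an eighth of a turn each in the same direction, put the stone in the smallest pan, left the fob, key and sleeve alone, and handed the job in at about 29 s; no verdict came back.

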